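# Reset the gauge plungers in order

### The arm

A 7-joint arm with a two-finger parallel gripper is mounted at the origin on the work surface. World frame = base frame: x ahead of the robot, y to its left, z up, the work surface at z = 0. Lengths are in m, angles in rad, forces in N, time in s.
With the tool pointing down it reaches from about 0.425 to 0.875 m from the base axis. Payload 9.9 kg.
Tool frame: the origin (TCP) lies midway between the tips of the shut fingers; the grasp point (between the pads) lies 19 mm behind it; x points along the fingers, z is the direction in which the jaws open and shut, and the axes are right-handed (so a half turn about x gives the same grasp; the last joint's range is limited). The gripper opens to 85 mm and grips with 20 to 120 N. Pads are 22 mm wide; open, the fingers measure 114 mm over their backs; the gripper's body (76 mm by 85 mm) begins 54 mm behind the grasp point. The pads swing forward as they close: fully open they stand 13 mm farther back than shut.
Start: joints at [1.05, 0.576, 0.025, 1.437, -0.015, 1.129, -0.057], TCP at [0.286, -0.612, 0.231] pointing down, gripper open.
Joint ranges: [-2.76, 2.76], [-0.34, 2.15], [-1.52, 1.57], [0.19, 2.46], [-1.09, 4.23], [0.17, 1.99], [-2.82, 2.82]. Speed limits (rad/s): [2.22, 2.22, 3.01, 3.01, 3.14, 3.14, 3.14].

### API

Orientations are given as a unit quaternion [w, x, y, z].
In Python, from station import * gives the robot as it stands.
- The arm moves only by the shell command python3 -m pendant 'ROWS'. ROWS is a JSON object of lists of equal length, an entry for each row: "dr": the turn, a rotation vector about the tool's x, y, z in rad, a list of three; "dp": the shift along the tool's x, y, z in m, a list of three; "fingers": the finger opening in m, from 0 to 0.0854. In form: {"dr": [[rx, ry, rz], ...], "dp": [[tx, ty, tz], ...], "fingers": [fingers, ...]}. A call has 1 to 12 rows; each row shifts and turns the commanded pose from where the row before left it, along the tool's axes as they then stand; what a row does not reach is not made up. A row lasts 1/10 s, in which the tool goes at most 50 mm and 8.59 degrees, less where a joint would pass 70% of its speed; a pose out of reach is approached as far as the arm can. A call is refused whole if a number of a shift passes 0.05 or a number of a turn 0.15, either way. A call with a gripper value outside its range is refused whole. The fingers move at their own pace and stop on an object; the grip force is fixed at half the most. Time passes only in rows, so rows that do not move let the fingers close. It gives the time, the measured TCP pose, the force and the opening at its end, in the units of the state.
- state(): the state, without advancing time (a new reading comes with each control period).
- capture(name): name is "scene" or "side" or "wrist"; returns a dict with "color" (384x512x3 uint8, red, green, blue), "mtx" (3x3 intrinsics, pixels), "dist_coeffs" ([k1, k2, p1, p2, k3] as OpenCV has them; the pictures are not rectified), "cam_to_world" (4x4, takes a point from camera to world coordinates); the wrist camera has in their place "mount" (4x4, takes a point from camera to tool coordinates, whose origin is the TCP and whose axes are the tool frame's). Camera axes: x right, y up, looking along -z (the intrinsics and any distortion apply to the point x, -y, -z); pixel columns grow to the right and rows downward; lengths in m; the calibration is good to about 2 mm. A picture is of the moment at which its call begins: read the wrist's pose just before it. There is no depth.
- job_done(): hands the job in, once; it reports no verdict.
The state is a dict: "clock": time; "q": joint angles; "joint_velocities": joint speeds; "effort": joint torques, N m; "eef_pos": TCP position; "ee_rot": TCP orientation; "ft_force": force on the tool from outside, world axes, zero at the start; "moment": the same for the moment, N m; "finger_gap": finger opening in m.
Only numpy, scipy, OpenCV 4.12 (cv2) and the standard library are available. Lean on these libraries where they do the work, as an engineer would, in place of code of your own. Each camera call takes 0.05 s, during which the arm holds its last target. There are 200 camera calls.

### The job

Reset the gauge stations on the inspection bench: with the fingertips, gently push down the plunger with the ball head, then the one with the crossbar, then the one with the flat disc, in that order, each well past half of its 22 mm travel but not hard onto its stop, and leave them down. Do not touch the station with the pointed tip, do not lift, tip or shove any station, and leave everything else on the bench where it is.

Things in the scene. Friction and masses are not known exactly. Their poses are not given: they have to be found in the camera images.
- ball_station: loose gauge station (about 0.95 kg): dark steel block 60 x 60 x 40 mm tall, bush 28 mm across, 12 mm tall on it, and in that an upright steel plunger. Plunger head: a ball 30 mm across; at joint 0 its top is 107 mm above the bench. Origin: centre of the block's underside, z up. The four stations stand in any order in a rough row, 125 mm apart or more.
- ball_plunger (a joint): how far this plunger is pushed down, in m: 0 fully raised, 0.022 all the way down on its hard stop. It starts between 0 and 0.004. It has no spring: about 4 N of steady friction moves it straight down and it stays where it is left.
- ball_plunger_top (a point): centre of the top of this plunger's head; moves down with it
- bar_station: loose gauge station (about 0.95 kg): dark steel block 60 x 60 x 40 mm tall, bush 28 mm across, 12 mm tall on it, and in that an upright steel plunger. Plunger head: a level crossbar 60 x 14 x 10 mm like the top of a T, long along the station's y axis; at joint 0 its top is 88 mm above the bench. Origin: centre of the block's underside, z up. The four stations stand in any order in a rough row, 125 mm apart or more.
- bar_plunger (a joint): how far this plunger is pushed down, in m: 0 fully raised, 0.022 all the way down on its hard stop. It starts between 0 and 0.004. It has no spring: about 4 N of steady friction moves it straight down and it stays where it is left.
- bar_plunger_top (a point): centre of the top of this plunger's head; moves down with it
- disc_station: loose gauge station (about 0.95 kg): dark steel block 60 x 60 x 40 mm tall, bush 28 mm across, 12 mm tall on it, and in that an upright steel plunger. Plunger head: a flat round disc 48 mm across and 8 mm thick; at joint 0 its top is 86 mm above the bench. Origin: centre of the block's underside, z up. The four stations stand in any order in a rough row, 125 mm apart or more.
- disc_plunger (a joint): how far this plunger is pushed down, in m: 0 fully raised, 0.022 all the way down on its hard stop. It starts between 0 and 0.004. It has no spring: about 4 N of steady friction moves it straight down and it stays where it is left.
- disc_plunger_top (a point): centre of the top of this plunger's head; moves down with it
- cone_station: loose gauge station (about 0.95 kg): dark steel block 60 x 60 x 40 mm tall, bush 28 mm across, 12 mm tall on it, and in that an upright steel plunger. Plunger head: a pointed cone 26 mm across at its foot, 26 mm tall; at joint 0 its point is 104 mm above the bench. Origin: centre of the block's underside, z up. The four stations stand in any order in a rough row, 125 mm apart or more.
- ring_gauge: loose steel ring, 44 mm across, 18 mm tall, bystander; origin centre of underside
- setting_master: loose upright steel cylinder, 30 mm across, 45 mm tall, bystander; origin centre of underside
- bracket: loose aluminium angle part 50 x 50 mm, 40 mm tall, bystander; origin centre of underside
- gauge_block: loose steel block 30 x 35 x 20 mm tall, bystander; origin centre of underside
- cap_jar: loose small white jar with black lid, 40 mm across, 50 mm tall, bystander; origin centre of underside
- driver: loose screwdriver 160 mm long lying on the bench, bystander; origin near its middle at bench level
Things that resemble listed ones, but are neither listed nor needed, are in the scene too. Leave any green look-alike of the ball_station alone. Leave any blue look-alike of the disc_station alone.

How it is judged:
By the outcome, as a careful person would: the job done as asked, in the order asked, and still so for the second after the job is handed in, with the robot touching nothing.
It also fails if it takes over 58 s, if anything falls off the work surface, if the arm or the gripper's body presses on something with over 40 N, if the wrist force passes 120 N, or if a joint passes its speed limit or range.

## Working session

There is one attempt and no reset: what is moved stays moved. The work goes in short steps, Python scripts to look and compute and a shell command to move; the robot and the scene stay as the last step left them, time stands still between calls to the robot, and variables do not carry over. Pictures are saved under pics/ and viewed, about 8 in all and at most 12, crops included, and the job is handed in when it is done.

```bash
mkdir -p pics; python3 - <<'E'
from station import *
import cv2,numpy as np
s=state();print({k:np.round(v,4).tolist() for k,v in s.items()})
for n in("scene","side"):
    c=capture(n);np.savez(f"pics/{n}0.npz",**c)
    cv2.imwrite(f"pics/{n}0.png",cv2.resize(c["color"][:,:,::-1],(800,600),interpolation=cv2.INTER_CUBIC))
    print(n,np.round(c["cam_to_world"],3).tolist(),np.round(c["mtx"],1).tolist(),c["dist_coeffs"])
E
```

```text
{'clock': 0.0, 'q': [1.0502, 0.5765, 0.0248, 1.4379, -0.015, 1.129, -0.0565], 'joint_velocities': [0.0002, -0.0012, -0.0012, 0.0007, 0.0002, 0.0023, 0.0002], 'effort': [0.0008, -76.5777, 2.2505, -28.5979, 0.0153, 0.0127, 0.0], 'eef_pos': [0.2854, -0.6112, 0.2304], 'ee_rot': [0.5959, 0.3801, 0.597, -0.3795], 'ft_force': [0.7014, -0.1392, -0.312], 'moment': [-0.0518, 0.0286, -0.0029], 'finger_gap': 0.0852}
scene [[-0.625, -0.583, 0.52, 1.19], [0.781, -0.458, 0.425, 0.562], [-0.01, 0.671, 0.741, 0.983], [0.0, 0.0, 0.0, 1.0]] [[459.8, 0.0, 255.7], [0.0, 459.8, 197.8], [0.0, 0.0, 1.0]] [-0.16884123  0.          0.          0.          0.        ]
side [[-0.826, 0.344, -0.446, 0.203], [-0.563, -0.487, 0.667, 0.6], [0.012, 0.803, 0.596, 0.567], [0.0, 0.0, 0.0, 1.0]] [[384.2, 0.0, 259.8], [0.0, 384.2, 189.1], [0.0, 0.0, 1.0]] [0.02339748 0.         0.         0.         0.        ]
```

View pics/scene0.png

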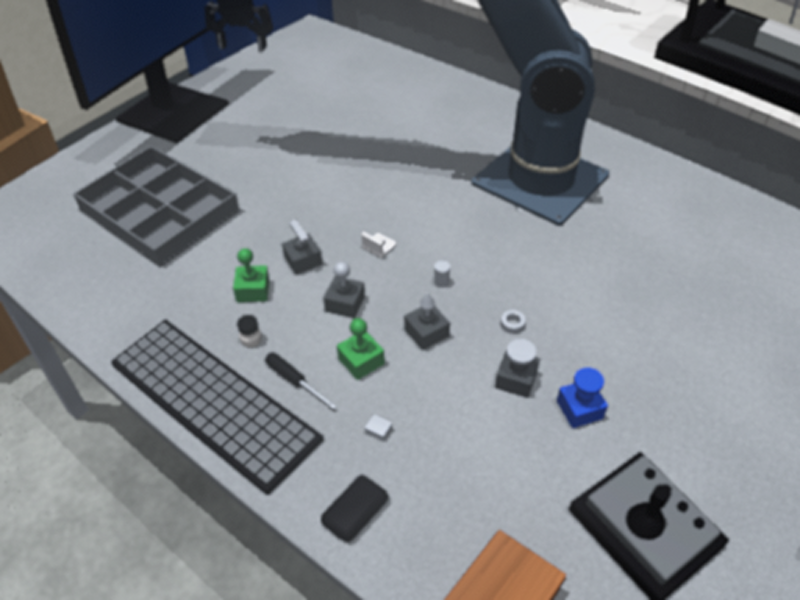

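View pics/side0.png

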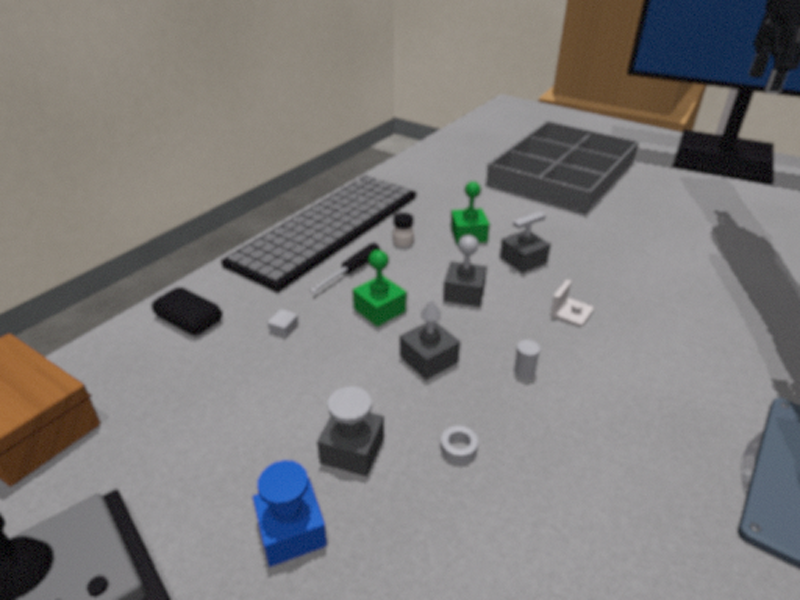

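The picture shows four dark stations. Scene picture pixels: bar (300,235), ball (342,270), cone (428,303), disc (521,352). The look-alikes are green at (245,256) and (358,326), and blue at (588,380). In the side picture the same stations are bar (530,220), ball (468,243), cone (431,312) and disc (350,405). I'll confirm these with enlarged crops.

```bash
python3 - <<'E'
import cv2,numpy as np
C={"scene":[(219,180),(192,154),(333,232),(274,200)],"side":[(299,168),(338,148),(224,268),(275,212)]}
rows=[]
for n in C:
    im=np.load(f"pics/{n}0.npz")["color"][:,:,::-1];r=[]
    for u,v in C[n]:
        t=cv2.resize(np.ascontiguousarray(im[v-25:v+25,u-20:u+20]),(200,250),interpolation=cv2.INTER_CUBIC)
        for k in range(0,40,10): cv2.line(t,(k*5,0),(k*5,5),(0,0,255),1)
        for k in range(0,50,10): cv2.line(t,(0,k*5),(5,k*5),(0,0,255),1)
        cv2.putText(t,f"{u-20},{v-25}",(8,14),0,.4,(0,0,255),1); r.append(t)
    rows.append(np.hstack(r))
cv2.imwrite("pics/crop1.png",np.vstack(rows))
E
```

```text
(no output)
```

View pics/crop1.png

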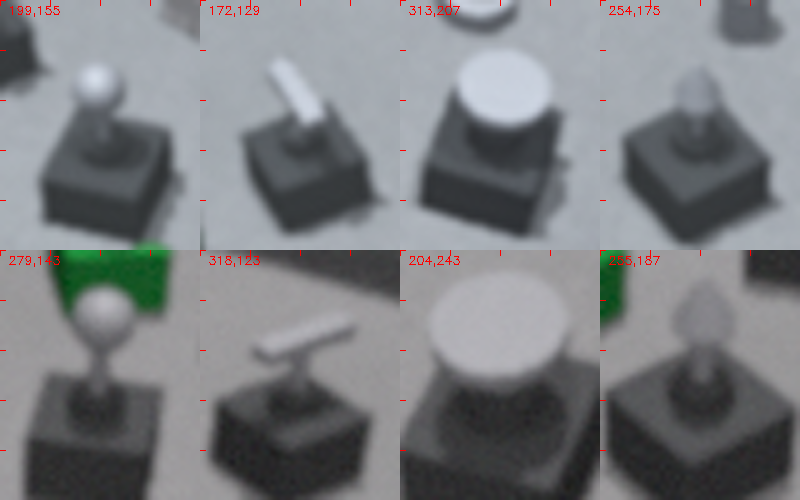

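The crops confirm, left to right, ball, bar, disc and cone on dark blocks. Next I triangulate the head centres.

```bash
cat > h.py <<'E'
import cv2,numpy as np
def ray(c,uv):
    x=cv2.undistortPoints(np.array([[uv]],float),c["mtx"],c["dist_coeffs"])[0,0]
    T=c["cam_to_world"];d=T[:3,:3]@[x[0],-x[1],-1];return T[:3,3],d/np.linalg.norm(d)
def tri(c1,a,c2,b):
    A=[];y=[];R=[ray(c1,a),ray(c2,b)]
    for o,d in R:
        P=np.eye(3)-np.outer(d,d);A.append(P);y.append(P@o)
    p=np.linalg.lstsq(np.vstack(A),np.hstack(y),rcond=None)[0]
    return p,[np.linalg.norm(np.cross(p-o,d)) for o,d in R]
E
python3 - <<'E'
from h import *
a,b=[dict(np.load(f"pics/{n}0.npz")) for n in("scene","side")]
for n,u,v in[("ball",(218.6,172.4),(299.6,156.4)),("bar",(191.4,146.6),(338.4,139.6)),("disc",(333.8,224.2),(223.8,258)),("cone tip",(273.6,188.5),(275.8,194)),
 ("ballblk near corner?",(0,0),(0,0))][:4]:
    p,e=tri(a,u,b,v);print(n,p.round(4),np.round(e,4),"r",np.hypot(p[0],p[1]).round(3))
    # fixed-height estimates
    for z in {"ball":(.092,.088),"bar":(.088,.084),"disc":(.086,.082),"cone tip":(.104,)}[n]:
        print("  z",z,[ (o+d*(z-o[2])/d[2])[:2].round(4).tolist() for o,d in(ray(a,u),ray(b,v))])
bars=[tri(a,u,b,v)[0] for u,v in[((188,141.6),(348,136.8)),((194.6,152.6),(329,143.3))]];print(bars)
from station import *
s=state();from scipy.spatial.transform import Rotation as R
print(R.from_quat(np.roll(s["ee_rot"],-1)).as_matrix().round(4))
E
```

```text
ball [ 0.5542 -0.0902  0.0924] [0.0009 0.0009] r 0.562
  z 0.092 [[0.5546, -0.0895], [0.5546, -0.0922]]
  z 0.088 [[0.5518, -0.0924], [0.5576, -0.098]]
bar [ 0.5188 -0.2303  0.0855] [0.0002 0.0002] r 0.568
  z 0.088 [[0.5205, -0.2283], [0.5172, -0.2258]]
  z 0.084 [[0.5175, -0.2318], [0.5198, -0.2326]]
disc [0.5058 0.2547 0.081 ] [0.0006 0.0006] r 0.566
  z 0.086 [[0.5099, 0.2569], [0.5027, 0.2575]]
  z 0.082 [[0.5068, 0.2556], [0.5052, 0.2547]]
cone tip [0.5166 0.0721 0.1006] [0.0005 0.0005] r 0.522
  z 0.104 [[0.5189, 0.0735], [0.5142, 0.0766]]
[array([ 0.50575581, -0.25816959,  0.0836665 ]), array([ 0.53158215, -0.20464336,  0.08351303])]
[[-7.000e-04  9.061e-01  4.230e-01]
 [ 1.300e-03  4.230e-01 -9.061e-01]
 [-1.000e+00 -1.000e-04 -1.400e-03]]
```

```bash
for i in 1; do python3 -m pendant '{"dr":[[0,0,0],[0,0,0],[0,0,0],[0,0,0],[0,0,0],[0,0,0],[0,0,0],[0,0,0],[0,0,0],[0,0,0],[0,0,0],[0,0,0]],"dp":[[0,0.019,-0.015],[0,0.019,-0.015],[0,0.019,-0.015],[0,0.019,-0.015],[0,0.019,-0.015],[0,0.019,-0.015],[0,0.019,-0.015],[0,0.019,-0.015],[0,0.019,-0.015],[0,0.019,-0.015],[0,0.019,-0.015],[0,0.019,-0.015]],"fingers":[0,0,0,0,0,0,0,0,0,0,0,0]}'; python3 -m pendant '{"dr":[[0,0,0],[0,0,0],[0,0,0],[0,0,0],[0,0,0],[0,0,0],[0,0,0],[0,0,0],[0,0,0],[0,0,0],[0,0,0],[0,0,0]],"dp":[[0,0.02,-0.015],[0,0.02,-0.015],[0,0.02,-0.015],[0,0.02,-0.015],[0,0.02,-0.015],[0,0.02,-0.015],[0,0.02,-0.015],[0,0.02,-0.015],[0,0.02,-0.015],[0,0.02,-0.015],[0,0.018,-0.013],[0,0,0]],"fingers":[0,0,0,0,0,0,0,0,0,0,0,0]}'; done; cat >> h.py <<'E'
def go(t):
    from station import state
    from scipy.spatial.transform import Rotation as R
    s=state();M=R.from_quat(np.roll(s["ee_rot"],-1)).as_matrix()
    print("t",s["clock"],"tcp",np.round(s["eef_pos"],4),"F",np.round(s["ft_force"],2),"gap",s["finger_gap"],"dp to target",(M.T@(np.array(t)-s["eef_pos"])).round(4),"tilt",M[:,0].round(4))
E
python3 -c "from h import *;go([.5542,-.091,.125])"
```

```text
clock: 1.3
eef_pos: [0.4162, -0.351, 0.231]
ee_rot: [0.596, 0.38, 0.597, -0.38]
ft_force: [-0.1, -0.3, 0.3]
finger_gap: 0.0006
clock: 2.5
eef_pos: [0.5458, -0.1084, 0.2309]
ee_rot: [0.597, 0.379, 0.598, -0.378]
ft_force: [0.1, 1.1, -0.4]
finger_gap: -0.0004
t 2.5 tcp [ 0.5458 -0.1084  0.2309] F [ 0.06  1.15 -0.43] gap -0.0003580149644917736 dp to target [ 0.106   0.0149 -0.012 ] tilt [ 1.0e-04  1.9e-03 -1.0e+00]
```

```bash
python3 -m pendant '{"dr":[[0,0,0],[0,0,0],[0,0,0],[0,0,0],[0,0,0],[0,0,0]],"dp":[[0.01,0.005,-0.004],[0.015,0.005,-0.004],[0.015,0.005,-0.004],[0.015,0,0],[0.005,0,0],[0,0,0]],"fingers":[0,0,0,0,0,0]}'; python3 - <<'E'
from h import *;from station import *
go([.5542,-.091,.125])
s=state();c=capture("wrist");np.savez("pics/w1.npz",pos=s["eef_pos"],rot=s["ee_rot"],**c)
from scipy.spatial.transform import Rotation as R
T=np.eye(4);T[:3,:3]=R.from_quat(np.roll(s["ee_rot"],-1)).as_matrix();T[:3,3]=s["eef_pos"]
W=T@c["mount"];im=cv2.resize(c["color"][:,:,::-1],(800,600),interpolation=cv2.INTER_CUBIC)
def proj(p):
    q=np.linalg.inv(W)@[*p,1];q=np.array([[q[0],-q[1],-q[2]]])
    return cv2.projectPoints(q,np.zeros(3),np.zeros(3),c["mtx"],c["dist_coeffs"])[0][0,0]
for p in([.5546,-.0908,.092],[.5188,-.2303,.0855],s["eef_pos"]):
    u=proj(p);print(p,u.round(1));cv2.drawMarker(im,tuple(int(k*800/512) for k in u),(0,0,255),0,14,1)
cv2.imwrite("pics/w1.png",im)
E
```

```text
clock: 3.1
eef_pos: [0.5522, -0.0956, 0.1703]
ee_rot: [0.596, 0.38, 0.597, -0.381]
ft_force: [0.4, -0.3, 0.5]
finger_gap: -0.0001
t 3.1 tcp [ 0.5522 -0.0956  0.1703] F [ 0.41 -0.31  0.5 ] gap -8.151574987013484e-05 dp to target [ 0.0453  0.0038 -0.0033] tilt [-2.2e-03 -1.0e-04 -1.0e+00]
[0.5546, -0.0908, 0.092] [257.7 198.1]
[0.5188, -0.2303, 0.0855] [377. 290.]
[ 0.55222431 -0.09559014  0.17028265] [262.  243.7]
```

View pics/w1.png

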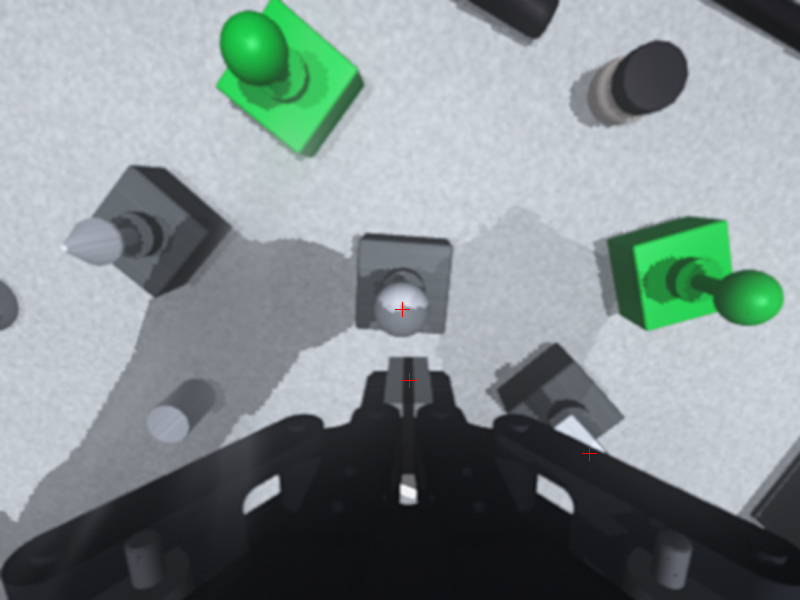

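The wrist view puts the ball at (401,308) against a prediction of (403,309), so all three cameras agree. I'll descend and press gently.

```bash
python3 -m pendant '{"dr":[[0,0,0],[0,0,0],[0,0,0],[0,0,0],[0,0,0],[0,0,0],[0,0,0],[0,0,0]],"dp":[[0.01,0.002,-0.002],[0.015,0.001,-0.001],[0.015,0,0],[0.008,0,0],[0.004,0,0],[0,0,0],[0,0,0],[0,0,0]],"fingers":[0,0,0,0,0,0,0,0]}'; python3 -c "from h import *;go([.5546,-.0908,.090])"
```

```text
clock: 3.95
eef_pos: [0.5549, -0.091, 0.1199]
ee_rot: [0.597, 0.38, 0.596, -0.38]
ft_force: [0.2, -0.0, 0.3]
finger_gap: -0.0003
t 3.95 tcp [ 0.5549 -0.091   0.1199] F [ 0.17 -0.    0.27] gap -0.0002636108452911273 dp to target [ 0.0299 -0.0002 -0.0003] tilt [ 1.e-03 -1.e-04 -1.e+00]
```

```bash
python3 -m pendant '{"dr":[[0,0,0],[0,0,0],[0,0,0],[0,0,0],[0,0,0],[0,0,0],[0,0,0],[0,0,0],[0,0,0],[0,0,0],[0,0,0]],"dp":[[0.003,0,0],[0.003,0,0],[0.002,0,0],[0.002,0,0],[0.002,0,0],[0.002,0,0],[0.002,0,0],[0.002,0,0],[0.002,0,0],[0.002,0,0],[0,0,0]],"fingers":[0,0,0,0,0,0,0,0,0,0,0]}'; python3 -c "from h import *;go([.5546,-.0908,.090])"
```

```text
clock: 5.05
eef_pos: [0.5546, -0.091, 0.0971]
ee_rot: [0.596, 0.38, 0.596, -0.38]
ft_force: [0.0, 0.4, 0.5]
finger_gap: -0.0
t 5.05 tcp [ 0.5546 -0.091   0.0971] F [0.04 0.43 0.46] gap -4.674858949427485e-05 dp to target [ 0.0071  0.0001 -0.0001] tilt [-0.  0. -1.]
```

```bash
python3 -m pendant '{"dr":[[0,0,0],[0,0,0]],"dp":[[0.002,0,0],[0.002,0,0]],"fingers":[0,0]}'; python3 - <<'E'
from h import *;from station import *
go([.5546,-.0908,.09])
a=capture("side")["color"];b=capture("scene")["color"];f=lambda i,u,v:cv2.resize(i[v-30:v+30,u-20:u+20,::-1],(400,600),interpolation=cv2.INTER_CUBIC)
cv2.imwrite("pics/p2.png",np.hstack([f(a,299,156),f(b,219,172)]))
E
```

```text
clock: 5.25
eef_pos: [0.5546, -0.0909, 0.0932]
ee_rot: [0.597, 0.38, 0.596, -0.38]
ft_force: [-0.5, -0.0, 3.8]
finger_gap: 0.0
t 5.25 tcp [ 0.5546 -0.0909  0.0932] F [-0.53 -0.    3.8 ] gap 1.4491618232780888e-05 dp to target [ 0.0032  0.0001 -0.0001] tilt [ 2.e-04  0.e+00 -1.e+00]
```

View pics/p2.png

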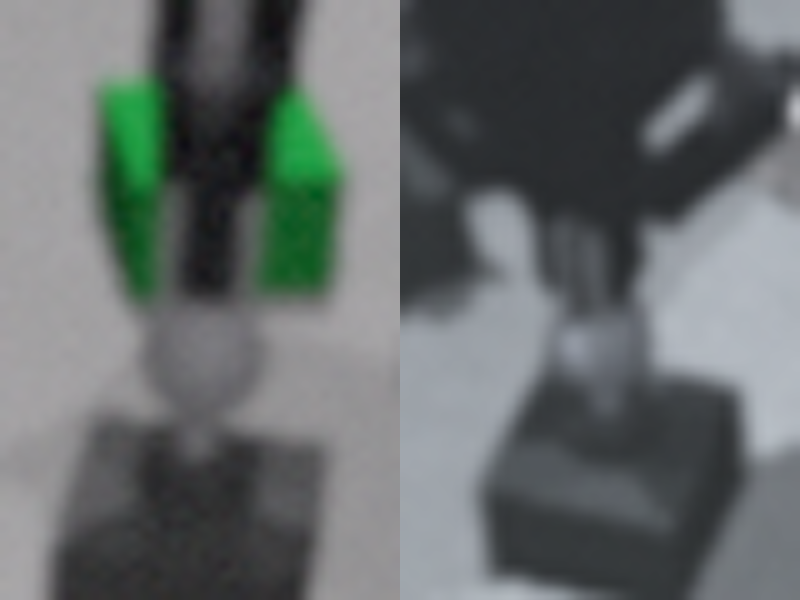

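Fingertips are centred on the ball, pushing steadily with 3.8 N. I'll finish the stroke, retract and go above the bar.

```bash
python3 -m pendant '{"dr":[[0,0,0],[0,0,0],[0,0,0]],"dp":[[0.002,0,0],[0.0015,0,0],[0,0,0]],"fingers":[0,0,0]}';python3 -m pendant '{"dr":[[0,0,0],[0,0,0],[0,0,0],[0,0,0],[0,0,0]],"dp":[[-0.005,0,0],[-0.015,0,0],[-0.02,0,0],[-0.02,0,0],[-0.01,0,0]],"fingers":[0,0,0,0,0]}'; python3 -m pendant '{"dr":[[0,0,0],[0,0,0],[0,0,0],[0,0,0],[0,0,0],[0,0,0],[0,0,0],[0,0,0],[0,0,0],[0,0,0]],"dp":[[0,-0.006,0.007],[0,-0.012,0.014],[0,-0.015,0.018],[0,-0.018,0.022],[0,-0.018,0.022],[0,-0.015,0.018],[0,-0.007,0.01],[0,0,0],[0,0,0],[0,0,0]],"fingers":[0,0,0,0,0,0,0,0,0,0]}'; python3 -c "from h import *;go([.5188,-.2306,.1])"
```

```text
clock: 5.65
eef_pos: [0.5546, -0.091, 0.0896]
ee_rot: [0.596, 0.38, 0.596, -0.38]
ft_force: [-0.6, 0.2, 2.1]
finger_gap: -0.0001
clock: 6.15
eef_pos: [0.5551, -0.091, 0.1615]
ee_rot: [0.597, 0.38, 0.596, -0.38]
ft_force: [0.8, 0.3, -0.1]
finger_gap: -0.0002
clock: 7.15
eef_pos: [0.5196, -0.2284, 0.1596]
ee_rot: [0.597, 0.379, 0.597, -0.379]
ft_force: [-0.0, 0.1, 0.8]
finger_gap: -0.0
t 7.15 tcp [ 0.5196 -0.2284  0.1596] F [-0.04  0.12  0.84] gap -3.657367824359298e-05 dp to target [ 0.0596 -0.0017  0.0017] tilt [ 0.e+00  9.e-04 -1.e+00]
```

```bash
python3 -m pendant '{"dr":[[0,0,0],[0,0,0],[0,0,0],[0,0,0],[0,0,0],[0,0,0],[0,0,0]],"dp":[[0.01,-0.001,0.002],[0.02,-0.001,0],[0.02,0,0],[0.01,0,0],[0.004,0,0],[0,0,0],[0,0,0]],"fingers":[0,0,0,0,0,0,0]}'; python3 -m pendant '{"dr":[[0,0,0],[0,0,0],[0,0,0],[0,0,0],[0,0,0],[0,0,0],[0,0,0],[0,0,0],[0,0,0]],"dp":[[0.002,0,0],[0.002,0,0],[0.002,0,0],[0.002,0,0],[0.002,0,0],[0.002,0,0],[0.002,0,0],[0.002,0,0],[0.002,0,0]],"fingers":[0,0,0,0,0,0,0,0,0]}'; python3 -c "from h import *;go([.5188,-.2308,.0705])"
```

```text
clock: 7.85
eef_pos: [0.5185, -0.2327, 0.0963]
ee_rot: [0.597, 0.38, 0.596, -0.38]
ft_force: [0.3, -0.9, -0.6]
finger_gap: -0.0001
clock: 8.75
eef_pos: [0.5181, -0.2327, 0.0778]
ee_rot: [0.596, 0.38, 0.596, -0.38]
ft_force: [-1.1, -0.0, 3.9]
finger_gap: -0.0001
t 8.75 tcp [ 0.5181 -0.2327  0.0778] F [-1.11 -0.01  3.86] gap -0.0001464935688451328 dp to target [ 0.0073  0.0015 -0.0014] tilt [ 1.e-04 -1.e-04 -1.e+00]
```

```bash
python3 -m pendant '{"dr":[[0,0,0],[0,0,0],[0,0,0],[0,0,0],[0,0,0]],"dp":[[0.002,0,0],[0.002,0,0],[0.002,0,0],[0.001,0,0],[0,0,0]],"fingers":[0,0,0,0,0]}';python3 -m pendant '{"dr":[[0,0,0],[0,0,0],[0,0,0],[0,0,0],[0,0,0],[0,0,0],[0,0,0]],"dp":[[-0.005,0,0],[-0.015,0,0],[-0.025,0,0],[-0.03,0,0],[-0.025,0,0],[-0.015,0,0],[-0.005,0,0]],"fingers":[0,0,0,0,0,0,0]}'; python3 -m pendant '{"dr":[[0,0,0],[0,0,0],[0,0,0],[0,0,0],[0,0,0],[0,0,0],[0,0,0],[0,0,0],[0,0,0],[0,0,0],[0,0,0],[0,0,0]],"dp":[[0,0.004,-0.01],[0,0.009,-0.02],[0,0.013,-0.03],[0,0.013,-0.03],[0,0.013,-0.03],[0,0.013,-0.03],[0,0.013,-0.03],[0,0.013,-0.03],[0,0.013,-0.03],[0,0.013,-0.03],[0,0.013,-0.03],[0,0.013,-0.03]],"fingers":[0,0,0,0,0,0,0,0,0,0,0,0]}'; python3 -m pendant '{"dr":[[0,0,0],[0,0,0],[0,0,0],[0,0,0],[0,0,0],[0,0,0],[0,0,0],[0,0,0],[0,0,0]],"dp":[[0,0.013,-0.03],[0,0.013,-0.03],[0,0.013,-0.03],[0,0.009,-0.02],[0,0.004,-0.007],[0,0,0],[0,0,0],[0,0,0],[0,0,0]],"fingers":[0,0,0,0,0,0,0,0,0]}'; python3 -c "from h import *;go([.506,.255,.095])"
```

```text
clock: 9.25
eef_pos: [0.518, -0.2327, 0.0705]
ee_rot: [0.596, 0.38, 0.597, -0.38]
ft_force: [0.2, -0.2, 0.0]
finger_gap: -0.0001
clock: 9.95
eef_pos: [0.5188, -0.2329, 0.1928]
ee_rot: [0.597, 0.38, 0.595, -0.38]
ft_force: [0.0, -0.4, -0.2]
finger_gap: -0.0003
clock: 11.15
eef_pos: [0.5067, 0.1287, 0.1896]
ee_rot: [0.596, 0.379, 0.597, -0.38]
ft_force: [0.8, -0.4, 0.1]
finger_gap: 0.0002
clock: 12.05
eef_pos: [0.5059, 0.2535, 0.1908]
ee_rot: [0.596, 0.38, 0.596, -0.38]
ft_force: [-0.3, -0.2, 0.4]
finger_gap: 0.0002
t 12.05 tcp [0.5059 0.2535 0.1908] F [-0.29 -0.24  0.37] gap 0.00019167145912493168 dp to target [ 0.0958  0.0007 -0.0014] tilt [ 1.e-04 -5.e-04 -1.e+00]
```

```bash
python3 -m pendant '{"dr":[[0,0,0],[0,0,0],[0,0,0],[0,0,0],[0,0,0],[0,0,0],[0,0,0],[0,0,0]],"dp":[[0.01,0.001,-0.001],[0.02,0,0],[0.025,0,0],[0.025,0,0],[0.012,0,0],[0.004,0,0],[0,0,0],[0,0,0]],"fingers":[0,0,0,0,0,0,0,0]}'; python3 -m pendant '{"dr":[[0,0,0],[0,0,0],[0,0,0],[0,0,0],[0,0,0],[0,0,0],[0,0,0],[0,0,0],[0,0,0]],"dp":[[0.002,0,0],[0.002,0,0],[0.002,0,0],[0.002,0,0],[0.002,0,0],[0.002,0,0],[0.002,0,0],[0.002,0,0],[0.002,0,0]],"fingers":[0,0,0,0,0,0,0,0,0]}'; python3 -c "from h import *;go([.506,.255,.069])"
```

```text
clock: 12.85
eef_pos: [0.5067, 0.2565, 0.0957]
ee_rot: [0.597, 0.38, 0.596, -0.379]
ft_force: [0.5, -0.8, 0.1]
finger_gap: -0.0003
clock: 13.75
eef_pos: [0.5062, 0.2562, 0.0768]
ee_rot: [0.596, 0.38, 0.596, -0.38]
ft_force: [-0.8, -0.7, 3.5]
finger_gap: 0.0003
t 13.75 tcp [0.5062 0.2562 0.0768] F [-0.8  -0.66  3.55] gap 0.0002669928783539769 dp to target [ 0.0078 -0.0007  0.001 ] tilt [ 1.e-04  1.e-04 -1.e+00]
```

```bash
python3 -m pendant '{"dr":[[0,0,0],[0,0,0],[0,0,0],[0,0,0],[0,0,0]],"dp":[[0.002,0,0],[0.002,0,0],[0.002,0,0],[0.002,0,0],[0,0,0]],"fingers":[0,0,0,0,0]}';python3 -m pendant '{"dr":[[0,0,0],[0,0,0],[0,0,0],[0,0,0],[0,0,0],[0,0,0],[0,0,0],[0,0,0],[0,0,0],[0,0,0],[0,0,0]],"dp":[[-0.005,0,0],[-0.015,0,0],[-0.03,0,0],[-0.04,0,0],[-0.04,0,0],[-0.04,0,0],[-0.03,0,0],[-0.02,0,0],[0,0,0],[0,0,0],[0,0,0]],"fingers":[0,0,0,0,0,0,0,0,0,0,0]}'; python3 - <<'E'
from h import *;from station import *
go([.506,.255,.29])
for n in("scene","side"):
    c=capture(n);np.savez(f"pics/{n}1.npz",**c);globals()[n]=c["color"]
C={"scene":[(219,180),(192,154),(333,232),(274,200)],"side":[(299,168),(338,148),(224,268),(275,212)]}
im=np.vstack([np.hstack([cv2.resize(np.ascontiguousarray(globals()[n][v-25:v+25,u-20:u+20,::-1]),(200,250),interpolation=cv2.INTER_CUBIC) for u,v in C[n]]) for n in C])
cv2.imwrite("pics/crop2.png",im)
full=lambda k:np.hstack([cv2.resize(np.load(f"pics/{n}{k}.npz")["color"][:,:,::-1],(400,300),interpolation=cv2.INTER_AREA) for n in C])
d=cv2.absdiff(full(0),full(1));cv2.imwrite("pics/diff.png",np.vstack([full(1),np.clip(d.astype(int)*3,0,255).astype(np.uint8)]))
E
```

```text
clock: 14.25
eef_pos: [0.5061, 0.2562, 0.0684]
ee_rot: [0.596, 0.38, 0.597, -0.38]
ft_force: [0.1, -0.3, -0.0]
finger_gap: 0.0001
clock: 15.35
eef_pos: [0.5056, 0.2559, 0.2877]
ee_rot: [0.596, 0.379, 0.597, -0.38]
ft_force: [-0.9, -0.2, -0.5]
finger_gap: -0.0003
t 15.35 tcp [0.5056 0.2559 0.2877] F [-0.9  -0.17 -0.47] gap -0.00025208786779442336 dp to target [-0.0023 -0.      0.0009] tilt [-1.6e-03 -9.0e-04 -1.0e+00]
```

View pics/crop2.png

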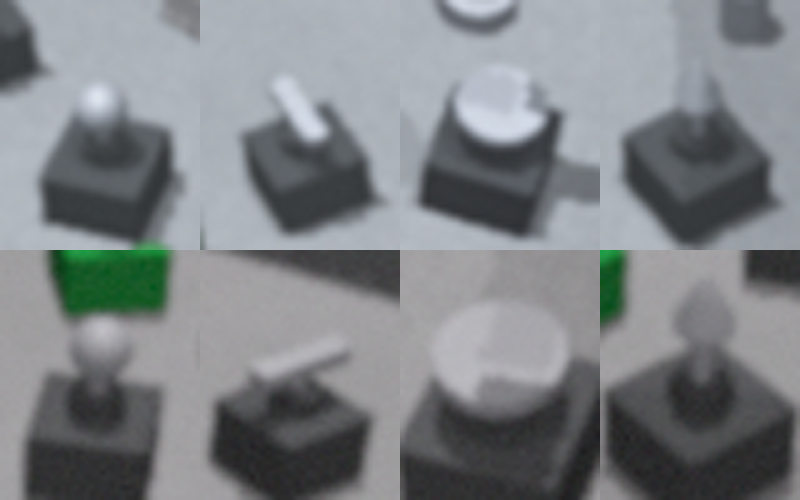

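View pics/diff.png

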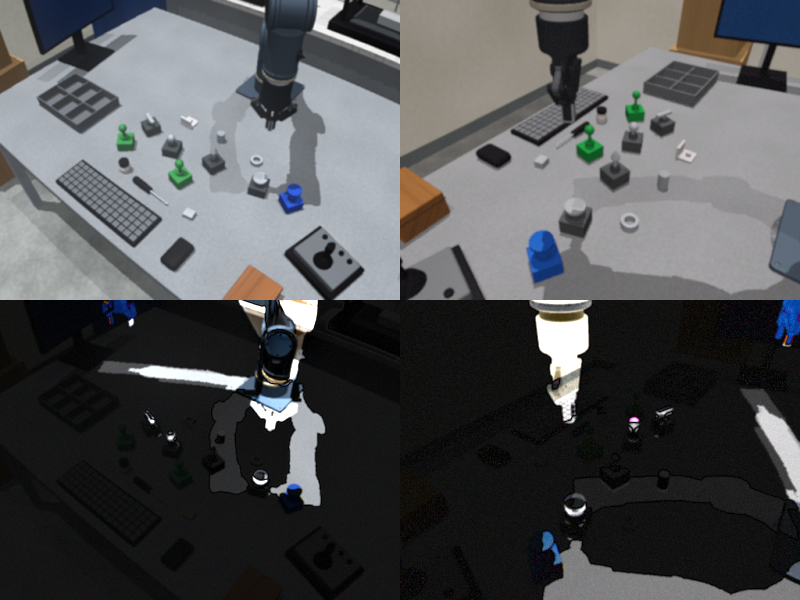

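The blocks and bystanders haven't moved; only the three heads changed (the other differences are the arm and its shadow). I'll check the heights numerically and then hand in.

```bash
python3 - <<'E'
from h import *
a,b=[dict(np.load(f"pics/{n}1.npz")) for n in("scene","side")]
for n,u,v in[("ball top",(219,175.6),(299.2,161.4)),("bar",(191.8,150.2),(338,143.4)),("disc",(333.2,227.8),(224,264))]:
    p,e=tri(a,u,b,v)
    if n[:4]=="ball":p[2]+=.015
    print(n,p.round(4),np.round(e,4))
E
```

```text
ball top [ 0.5538 -0.0901  0.0941] [0.0005 0.0005]
bar [ 0.5192 -0.2307  0.073 ] [0.0011 0.0011]
disc [0.5058 0.255  0.0665] [0.0004 0.0004]
```

The ball's picture height (94 mm) sits 4.5 mm above the fingertip height (89.6 mm), so I'll measure its stroke by sub-pixel template matching.

```bash
python3 - <<'E'
from h import *
def pr(c,p):
    q=np.linalg.inv(c["cam_to_world"])@[*p,1]
    return cv2.projectPoints(np.array([[q[0],-q[1],-q[2]]]),np.zeros(3),np.zeros(3),c["mtx"],c["dist_coeffs"])[0][0,0]
H={"ball":([.5546,-.091,.0915],{"scene":(219,172),"side":(300,156)},6,(.0924)),"bar":([.5188,-.2303,.0855],{"scene":(191,146),"side":(338,140)},6,0),"disc":([.506,.255,.083],{"scene":(334,223),"side":(224,258)},10,0)}
for n,(p,uv,r,_) in H.items():
    for cam in("scene","side"):
        A,B=[dict(np.load(f"pics/{cam}{k}.npz")) for k in(0,1)];u,v=uv[cam];K=8
        f=lambda c,m:cv2.resize(cv2.cvtColor(c["color"],7)[v-m:v+m+1,u-m:u+m+1],None,fx=K,fy=K,interpolation=cv2.INTER_CUBIC)
        m=cv2.matchTemplate(f(B,r+10),f(A,r),cv2.TM_CCOEFF_NORMED);_,s,_,l=cv2.minMaxLoc(m)
        sh=np.array(l)/K-10;d1=pr(A,np.array(p)-[0,0,.01])-pr(A,p)
        print(n,cam,"shift",sh,"px per 10mm",d1.round(2),"dz mm",(10*sh@d1/(d1@d1)).round(2),"score",round(s,3))
E
```

```text
ball scene shift [0.75 4.25] px per 10mm [0.25 2.56] dz mm 16.72 score 0.875
ball side shift [-0.375  5.125] px per 10mm [-0.31  3.61] dz mm 14.17 score 0.848
bar scene shift [-1.25   0.875] px per 10mm [0.37 2.53] dz mm 2.68 score 0.869
bar side shift [2.375 3.75 ] px per 10mm [-0.53  3.43] dz mm 9.65 score 0.933
disc scene shift [-1.     3.625] px per 10mm [-0.46  2.48] dz mm 14.86 score 0.908
disc side shift [0.125 6.   ] px per 10mm [0.26 4.07] dz mm 14.72 score 0.846
```

```bash
python3 -c "
from station import *
print(job_done())"
```

```text
the job is handed in; nothing more can be done
None
```

I pushed the plungers down in the order asked (ball, crossbar, disc) using the shut fingertips. They pushed back with about 4 N, so no hard stop was reached. I then lifted the hand clear to 0.29 m, and the job took about 15 s of the 58 s.

**Depths:** The lowest fingertip heights were 89.6, 70.5 and 68.4 mm. From the given head heights, that puts each plunger about 17.5 mm down out of 22 mm. No check read less than 12.5 mm down, apart from the failed crossbar match below.

**Final pictures:** All three heads are down. The blocks, the pointed-tip station, the look-alikes and the other parts show no movement.

**Checks that disagreed:**

| Plunger | Fingertip height | Height in pictures | Stroke seen in pictures (start position not included) |
|---|---|---|---|
| Ball | 89.6 mm | 94 mm | 14–17 mm by template match, 13 mm by triangulation |
| Crossbar | 70.5 mm | 73 mm | 12.5 mm by triangulation |
| Disc | 68.4 mm | 66.5 mm | about 15 mm by either method |

- **Picture error:** I put these gaps down to picture resolution, roughly 2–4 mm per pixel, plus the 2 mm calibration error.
- **Failed check:** Template matching on the crossbar failed because the match slid along the bar (readings of 2.7 and 9.7 mm). Its depth rests on the fingertip height, contact force and triangulation.

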